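Press the worn bushing out of a roll-stand bearing housing

TASK

Take the steel drift out of its wooden holder, feel for the bore of the bearing housing on the stand and press the worn bushing down through it, gently, until it drops out onto the stand's base. Then put the drift back upright in its holder, fully home, and leave the other things on the bench alone.

Things in the scene. Friction and masses are not known exactly. Their poses are not given: they have to be found in the camera images.
- drift: Loose steel drift, 130 mm long, 0.2 to 0.4 kg, upright in the holder at the start. Origin at the centre of its flat nose, z up along it. Round shank 19 mm across and 60 mm long (last 3 mm taper to a 15 mm nose), collar 34 mm across at z = 60 to 68 mm, square grip 18 x 18 mm at z = 68 to 130 mm, flats facing its x and y.
- drift_grip (a point): Best place to grip the drift, on two opposite flats: the middle of the pads 104 mm above the nose, so that the fingertips stay clear of the collar.
- drift_tip (a point): Centre of the drift's flat nose (the drift's origin).
- stand: Fixed steel press stand, 120 x 110 mm: base plate 12 mm thick, two cheeks, top plate at 72 mm on rubber cushions (give 2 mm per 10 N, 6 mm at most); front and back open. Origin at the centre of its underside, z up. It carries housing and bushing; the drift must load them with less than 35 N at any moment: feel with 5 N at 15 mm/s or less. Robot does not lean on it.
- stand_axis (a point): Point on the stand's middle axis, 112 mm above the bench, level with the flat top of the round aluminium housing (70 mm across, 40 mm high, upright through bore 24 mm across in its centre). The housing is clamped off-centre: the bore's middle lies 7 mm to the side of this point in an unmeasured direction, to be felt for or seen. If the nose sinks below this height it is in.
- bushing (a joint): Travel (m, down) of the worn bronze bushing (tube 23 mm outside, 10 mm inside, 22 mm long) in the bore. At 0 its top is 10 mm below the bore mouth; it starts at 0 to 0.005. Spring balls grip it: it slides at 10 to 15 N (press slowly, stop at 22 N). At 0.019, nose 29 mm below the sunken mouth, they let go and it falls to 0.068, onto the base. Nose may go 38 mm deep.
- holder: Fixed wooden block 70 x 70 x 70 mm with an upright through hole 24 mm across in its middle, mouth slightly chamfered. Origin at the centre of its underside on the bench, z up.
- holder_mouth (a point): Centre of the holder's hole at its top face, 70 mm above the bench. With the drift fully home its collar rests on this face and its nose is 60 mm below this point.
- tape_roll: Bystander: cardboard tape core lying flat, 90 mm in diameter, 48 mm high; origin at the centre of its underside.
- bottle: Bystander: small green bottle, 44 mm in diameter, 130 mm high, standing; origin at the centre of its underside.
- carton: Bystander: cardboard box 90 x 120 x 50 mm; origin at the centre of its underside.
There are look-alikes about, which are no part of the job. There is more than one size of the drift; the job needs the smallest.

How it is judged:
By the outcome, as a careful person would: the job done as asked, in the order asked, and still so for the second after the job is handed in, with the robot touching nothing.
It also fails if it takes over 64 s, if anything falls off the work surface, if the arm or the gripper's body presses on something with over 40 N, if the wrist force passes 120 N, or if a joint passes its speed limit or range.

ROBOT

A 7-joint arm with a two-finger parallel gripper is mounted at the origin on the work surface. World frame = base frame: x ahead of the robot, y to its left, z up, the work surface at z = 0. Lengths are in mm, angles in rad, forces in N, time in s.
With the tool pointing down it reaches from about 400 to 900 mm from the base axis. Payload 5.6 kg.
Tool frame: the origin (TCP) lies midway between the tips of the shut fingers; the grasp point (between the pads) lies 19 mm behind it; x points along the fingers, y is the direction in which the jaws open and shut, and the axes are right-handed (so a half turn about x gives the same grasp; the last joint's range is limited). The gripper opens to 92 mm and grips with 3 to 60 N. Pads are 20 mm wide; open, the fingers measure 128 mm over their backs; the gripper's body (75 mm by 189 mm) begins 69 mm behind the grasp point.
Start: joints at [1.081, 0.468, -0.012, 1.603, 0.006, 1.071, -0.056], TCP at [280.815, -586.218, 214.592] pointing down, gripper open.
Joint ranges: [-2.53, 2.53], [-0.31, 2.02], [-1.57, 1.55], [0.28, 2.44], [-1.29, 4.43], [0.15, 1.84], [-2.92, 2.92]. Speed limits (rad/s): [2.57, 2.57, 3.14, 3.14, 3.14, 3.14, 3.14].

INTERFACE

Orientations are given as a rotation vector (axis times angle).
In Python, from cell import robot, grip, kin, viewer gives the robot as it stands. Calls block until the motion is done:
- robot.movep(position, orientation): joint-space move of the TCP to a pose.
- robot.servo_line(position, feed=150, rotation=None): straight line of the TCP; rotation=None keeps the orientation; feed is the mean speed in mm/s.
- robot.goto_joints(angles): joint-space move.
- grip(opening, newtons=None): opening from 0.0 (shut) to 1.0 (fully open); newtons is the grip in N (None keeps the last); returns when the fingers have stopped.
- robot.hold(seconds).
- kin.ik(position, orientation): joint angles nearest the present ones, or None.
- robot.observe(): the state.
- viewer.read_camera(name): name is "scene" or "side" or "wrist"; returns the picture (400x640x3 uint8, red, green, blue); there is no depth.
- viewer.camera_info(name): a dict with "camera_matrix" (3x3 intrinsics, pixels), "R" (3x3) and "t" (3): a world point X has camera coordinates R X + t. Camera axes: x right, y down, z forward; pixel columns grow to the right and rows downward; lengths in mm; the calibration is good to about 2 mm. A picture is of the moment at which its call begins: read the wrist's pose just before it. camera_info takes no time and is no camera call; for the wrist camera it gives the pose at the moment of the call.
A pose or a line that the arm cannot do raises robot.IKError and nothing moves.
- robot.job_done(): hands the job in, once; it reports no verdict.
Trained networks look in the newest picture that a camera, given by its name, has taken for a name from the list of things; names that differ only in an ending like _2 or _b are one class to them, and where a whole thing is asked for, a point or a joint stands for the part that bears it (a point fixed in the world has none). Each returns a list of dicts, best first, with "confidence" (0 to 1); they miss things now and then, are a little off and sometimes report something else, mostly with a low value. They report only what shows in the picture. A call takes as long as a camera call. They do not tell look-alikes from the thing itself.
- viewer.silhouettes(name, camera): "mask" (400x640 bool, what is visible of it).
- viewer.pinpoint(name, camera): "at" ([x, y, z] in mm, in the coordinates of the camera as it stood for that picture, good to about 4 mm: a listed point, or the origin of a listed thing).
The state is a dict: "t": time; "joints": joint angles; "joint_velocities": joint speeds; "joint_torque": joint torques, N m; "tcp_pos": TCP position; "tcp_rot": TCP orientation; "contact_force": force on the tool from outside, world axes, zero at the start; "wrist_torque": the same for the moment, N m; "grip_width": opening from 0.0 (shut) to 1.0 (fully open).
Only numpy, scipy, OpenCV 4.12 (cv2) and the standard library are available. Lean on these libraries where they do the work, as an engineer would, in place of code of your own. Each camera call takes 0.05 s, during which the arm holds its last target.

## Working session

There is one attempt and no reset: what is moved stays moved. The work goes in short steps, each a Python script; the robot and the scene stay as the last script left them, time stands still between calls to the robot, and variables do not carry over. Pictures are saved under pics/ and viewed, and the job is handed in when it is done.

```bash
ls; mkdir -p pics
python3 - <<'E'
from cell import robot, grip, kin, viewer
import cv2
print(robot.observe())
for c in ("scene","side","wrist"):
    im=viewer.read_camera(c); cv2.imwrite(f"pics/a_{c}.png",im[:,:,::-1])
    i=viewer.camera_info(c); print(c,i["camera_matrix"].tolist(),i["R"].tolist(),i["t"].tolist())
    for n in ("drift_grip","holder_mouth","stand_axis","drift_tip","drift","holder","stand"):
        R,t=i["R"],i["t"]
        for d in viewer.pinpoint(n,c): print(c,n,round(d["confidence"],2),(R.T@(d["at"]-t)).round(1))
print(robot.observe()["t"])
E
```

```text
pics
{'t': 0.0, 'joints': array([ 1.08101722,  0.46837457, -0.01164412,  1.60364181,  0.00600802,
        1.07141322, -0.05627167]), 'joint_velocities': array([ 0.00130213, -0.00162779,  0.00178023,  0.00101304,  0.00069311,
       -0.00131033, -0.00043502]), 'joint_torque': array([ 6.46406643e-04, -5.20567739e+01, -1.16199441e-02, -2.43747157e+01,
       -5.65108960e-02,  1.72858679e-02,  1.52183466e-04]), 'tcp_pos': array([ 280.53737227, -585.67581974,  213.63454417]), 'tcp_rot': array([ 1.97383603,  0.45029087, -1.97486772]), 'contact_force': array([ 0.34324796, -0.06550185,  0.27326656]), 'wrist_torque': array([-0.00696688,  0.01346085, -0.02276647]), 'grip_width': 0.9993634286220836}
scene [[485.090878721635, 0.0, 325.0411452396795], [0.0, 485.090878721635, 203.60146304102912], [0.0, 0.0, 1.0]] [[-0.6888352873900835, 0.7247639404920557, 0.014939123423058814], [0.5372614294964555, 0.5242462994215636, -0.6606935552267945], [-0.48667864471501787, -0.4470828201857284, -0.7505070610414863]] [382.5190221188982, -216.63673276599505, 1452.1214289905317]
scene drift_grip 0.78 [475.2 121.
[... 994 characters left out ...]
older_mouth 0.93 [477.2 125.7  75.2]
side stand_axis 0.71 [ 517.1 -155.5  114. ]
side drift_tip 0.96 [377.3 179.9   2.2]
side drift_tip 0.64 [ 5.759e+02  1.070e+02 -2.000e-01]
side drift 0.93 [374.1 185.5   3. ]
side drift 0.8 [578.6 108.7   2.7]
side holder 0.8 [476.1 124.4   3.8]
side stand 0.64 [ 517.9 -158.4    6.1]
wrist [[337.9052363393953, 0.0, 317.91834391619875], [0.0, 337.9052363393953, 195.60967835498298], [0.0, 0.0, 1.0]] [[0.43302816253908755, -0.9013786052657172, 0.0017945521039370498], [-0.87633872671701, -0.42053115446585454, 0.23491271608754527], [-0.210990631318155, -0.10329645731024754, -0.9720148123373022]] [-651.0971144925647, -26.357015366327616, 387.89750436189644]
1.2
```

View images.

View pics/a_scene.png

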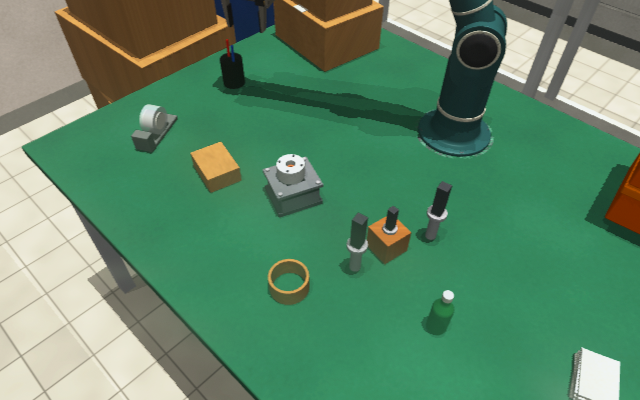

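View pics/a_side.png

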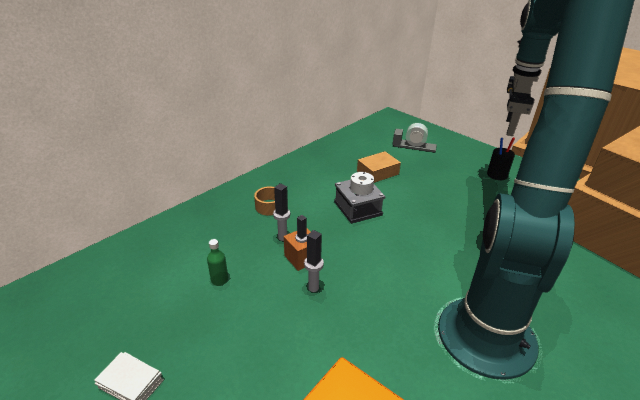

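```bash
cat > h.py <<'E'
from cell import robot, grip, kin, viewer
import numpy as np, cv2
from scipy.spatial.transform import Rotation as Ro
def down(a):
    x=np.array([0,0,-1.]);y=np.array([np.cos(a),np.sin(a),0]);z=np.cross(x,y)
    return Ro.from_matrix(np.c_[x,y,z]).as_rotvec()
E
python3 - <<'E'
from h import *
o=robot.observe(); M=Ro.from_rotvec(o["tcp_rot"]).as_matrix(); print(M.round(3))
i=viewer.camera_info("wrist"); C=-i["R"].T@i["t"]; print("cam in tool",(M.T@(C-o["tcp_pos"])).round(1),"R rel",(i["R"]@M).round(3).tolist())
a=cv2.imread("pics/a_scene.png")
k=cv2.resize(a[170:290,330:460],None,fx=4,fy=4,interpolation=cv2.INTER_CUBIC)
cv2.imwrite("pics/c1.png",k)
k=cv2.resize(a[145:215,255:335],None,fx=6,fy=6,interpolation=cv2.INTER_CUBIC)
cv2.imwrite("pics/c2.png",k)
for p in ([517,-153,230],[477,125,250]):
  for an in np.arange(-180,180,30):
    q=kin.ik(np.array(p),down(np.radians(an)))
    print(p[1],an,None if q is None else np.round(q,2))
E
```

```text
[[ 0.     0.432 -0.902]
 [-0.    -0.902 -0.432]
 [-1.     0.     0.   ]]
cam in tool [-169.8    0.3  -66.2] R rel [[-0.002, 1.0, -0.001], [-0.235, 0.001, 0.972], [0.972, 0.002, 0.235]]
-153 -180 [ 0.16  0.26  0.08  1.86 -0.02  1.02 -2.89]
-153 -150 [ 0.23  0.27 -0.01  1.86  0.    1.02 -2.4 ]
-153 -120 [ 0.3   0.27 -0.09  1.85  0.03  1.02 -1.9 ]
-153 -90 [ 0.38  0.28 -0.19  1.85  0.06  1.02 -1.4 ]
-153 -60 [ 0.45  0.28 -0.26  1.85  0.08  1.02 -0.9 ]
-153 -30 [ 0.53  0.29 -0.36  1.84  0.12  1.03 -0.41]
-153 0 [ 0.61  0.31 -0.46  1.83  0.16  1.03  0.08]
-153 30 [ 0.69  0.33 -0.56  1.83  0.2   1.04  0.57]
-153 60 [ 0.72  0.33 -0.61  1.83  0.22  1.05  1.08]
-153 90 [ 0.8   0.36 -0.7   1.82  0.26  1.06  1.57]
-153 120 [ 1.16  0.65 -1.31  1.81  0.67  1.23  1.75]
-153 150 [ 1.16  0.65 -1.31  1.81  0.67  1.23  2.27]
125 -180 [ 0.7   0.48 -1.3   1.89  0.51  1.17  2.36]
125 -150 [-1.42  0.39  1.39  1.99 -0.43  1.11 -2.47]
125 -120 [ 0.21  0.22 -0.6   1.91  0.14  1.05 -2.55]
125 -90 [ 0.3   0.24 -0.71  1.9   0.18  1.06 -2.06]
125 -60 [ 0.34  0.25 -0.76  1.9   0.2   1.06 -1.55]
125 -30 [ 0.37  0.26 -0.8   1.9   0.22  1.07 -1.04]
125 0 [ 0.4   0.27 -0.84  1.9   0.23  1.07 -0.53]
125 30 [ 0.45  0.29 -0.9   1.9   0.26  1.08 -0.03]
125 60 [ 0.49  0.31 -0.96  1.89  0.28  1.08  0.47]
125 90 [ 0.56  0.35 -1.06  1.89  0.34  1.1   0.94]
125 120 [ 0.7   0.48 -1.3   1.89  0.51  1.17  1.32]
125 150 [ 0.7   0.48 -1.3   1.89  0.51  1.17  1.84]
```

View pics/c1.png

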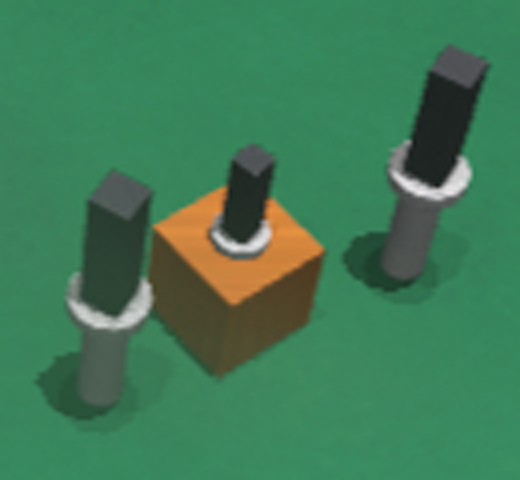

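View pics/c2.png

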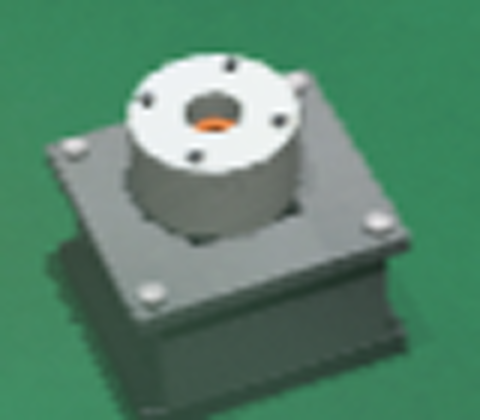

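Run:
```python
from h import *
def shot(n):
    im=viewer.read_camera("wrist"); cv2.imwrite(f"pics/{n}.png",im[:,:,::-1])
    i=viewer.camera_info("wrist"); np.savez(f"{n}.npz",K=i["camera_matrix"],R=i["R"],t=i["t"])
robot.movep([517,-153,190],down(np.radians(-70)))
shot("w1"); print(robot.observe()["t"],robot.observe()["tcp_pos"])
robot.movep([477,125,250],down(np.radians(-70)))
shot("w2");
i=viewer.camera_info("wrist");R,t=i["R"],i["t"]
for n in ("drift_grip","holder_mouth"):
    for d in viewer.pinpoint(n,"wrist"): print(n,round(d["confidence"],2),(R.T@(d["at"]-t)).round(1))
print(robot.observe()["t"],robot.observe()["tcp_pos"])
```

```text
3.05 [ 516.83804226 -154.33943119  189.98339111]
drift_grip 0.93 [574.7 107.3 143. ]
drift_grip 0.89 [477.2 123.7 108.2]
holder_mouth 0.6 [475.5 123.1  68.8]
holder_mouth 0.35 [ 522.4 -156.2   -0.6]
4.3083 [477.39528989 123.35367612 249.5520787 ]
```

View pics/w1.png

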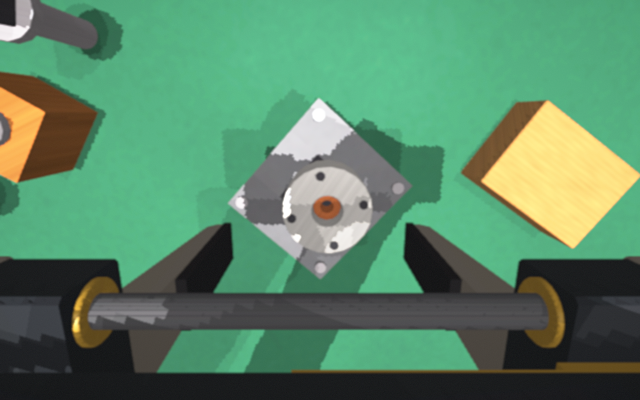

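View pics/w2.png

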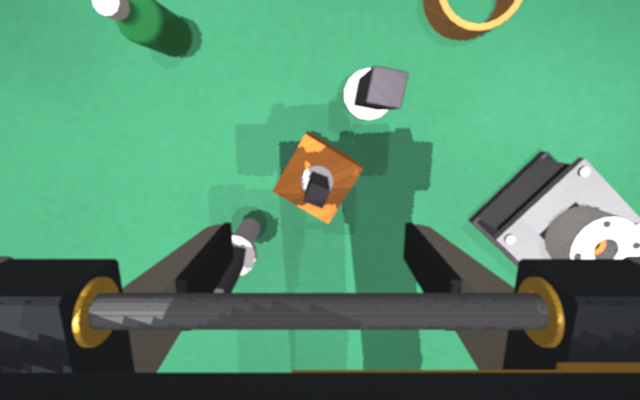

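Run:
```python
import cv2,numpy as np
a=cv2.imread("pics/w2.png")[120:230,265:375]; b=cv2.imread("pics/w1.png")[155:260,270:385]
f=lambda k:cv2.resize(k,(440,440),interpolation=cv2.INTER_CUBIC)
cv2.imwrite("pics/c3.png",np.hstack([cv2.resize(a,None,fx=3.5,fy=3.5,interpolation=2),cv2.resize(b,None,fx=3.5,fy=3.5,interpolation=2)[:385] if 0 else cv2.resize(b,(402,385),interpolation=2)]))
```

```text
(no output)
```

View pics/c3.png

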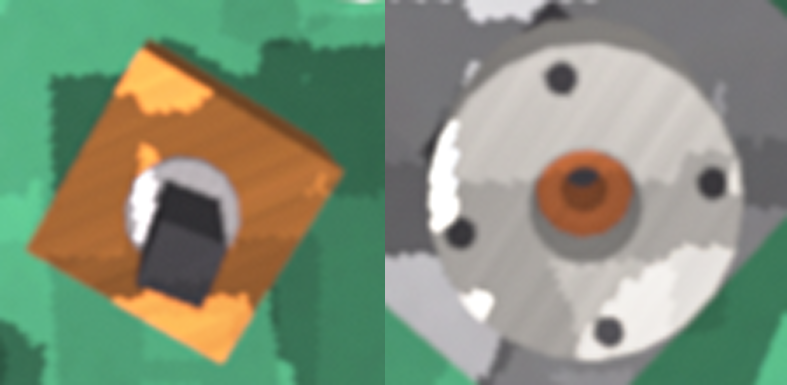

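```bash
cat >> h.py <<'E'
def unp(n,uv,z):
    d=np.load(n+".npz");K,R,t=d["K"],d["R"],d["t"];C=-R.T@t
    out=[]
    for u in np.atleast_2d(uv):
        r=R.T@np.linalg.solve(K,[u[0],u[1],1.]);out.append(C+r*(z-C[2])/r[2])
    return np.array(out)
E
python3 - <<'E'
from h import *
np.set_printoptions(precision=1,suppress=True)
c=np.array([[153,229],[224,249],[204,306],[137,285]])/3.5+[265,120]-.5+.14
P=unp("w2",c,140); print(P,P.mean(0)); 
for k in range(4):
    d=P[(k+1)%4]-P[k]; print(np.degrees(np.arctan2(d[1],d[0])),np.linalg.norm(d))
h=np.array([[148,42],[343,172],[222,363],[28,248]])/3.5+[265,120]
P=unp("w2",h,70);print(P,P.mean(0))
def px(x,y): return [270+(x-385)/3.496-.35,155+y/3.667-.35]
print("bore",unp("w1",[px(585,204)],112),"L/R",unp("w1",[px(530,204),px(641,204),px(585,146),px(585,262)],112))
H=unp("w1",[px(428,202),px(743,202),px(585,43),px(585,362)],112); print("hous",H,H.mean(0))
# stand corners top plate  z=72
s=np.array([[319,98],[411,186],[321,279],[229,203]]); P=unp("w1",s,72);print(P,P.mean(0))
E
```

```text
[[482.4 132.6 140. ]
 [483.6 114.8 140. ]
 [468.5 114.4 140. ]
 [468.  131.6 140. ]] [475.6 123.3 140. ]
-86.21044499805375 17.861592769230914
-178.61971236598438 15.099900092084024
91.868207704579 17.207155629118894
3.905463130087638 14.509668329044553
[[519.6 148.8  70. ]
 [503.4  81.4  70. ]
 [435.   94.6  70. ]
 [449.4 162.5  70. ]] [476.9 121.8  70. ]
bore [[ 514.6 -163.3  112. ]] L/R [[ 510.6 -152.   112. ]
 [ 518.8 -174.8  112. ]
 [ 526.3 -159.   112. ]
 [ 502.8 -167.7  112. ]]
hous [[ 503.4 -131.   112. ]
 [ 526.8 -195.5  112. ]
 [ 546.3 -151.6  112. ]
 [ 481.6 -175.5  112. ]] [ 514.5 -163.4  112. ]
[[ 591.7 -129.1   72. ]
 [ 549.8 -229.6   72. ]
 [ 439.9 -186.3   72. ]
 [ 481.1  -85.    72. ]] [ 515.6 -157.5   72. ]
```

Run:
```python
from h import *
np.set_printoptions(precision=2,suppress=True)
rot=down(np.radians(-86.))
robot.movep([475.8,123.6,165],rot)
robot.servo_line([475.8,123.6,95],feed=100)
o=robot.observe(); print(o["t"],o["tcp_pos"],o["contact_force"])
grip(0.0,60)
o=robot.observe(); print(o["t"],o["tcp_pos"],o["contact_force"],o["wrist_torque"],o["grip_width"]*92)
im=viewer.read_camera("wrist"); cv2.imwrite("pics/w3.png",im[:,:,::-1])
im=viewer.read_camera("side"); cv2.imwrite("pics/s3.png",im[120:300,220:400,::-1].repeat(3,0).repeat(3,1))
print(robot.observe()["t"])
```

```text
5.5917 [476.44 123.83  95.67] [-0.47  0.42  1.08]
6.7 [475.73 123.64  94.96] [-0.33  1.   -0.21] [0.06 0.02 0.04] 18.276646463472392
6.8
```

View pics/w3.png

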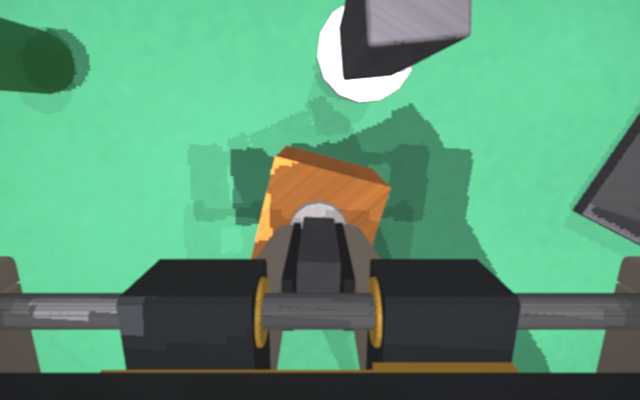

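View pics/s3.png

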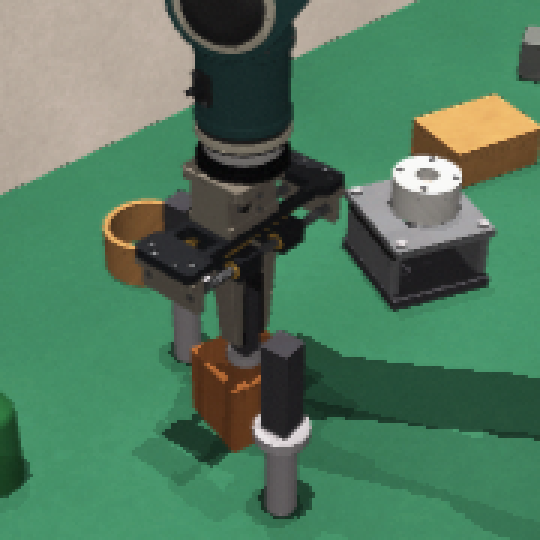

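Run:
```python
from h import *
np.set_printoptions(precision=2,suppress=True)
robot.servo_line([475.8,123.6,175],feed=80)
o=robot.observe(); print(o["t"],o["tcp_pos"],o["contact_force"],o["grip_width"]*92)
robot.servo_line([475.8,123.6,220],feed=150)
robot.servo_line([514.5,-163.4,220],feed=250)
robot.hold(0.3)
for k in range(3):
    o=robot.observe(); print(o["t"],o["tcp_pos"],o["contact_force"],o["wrist_torque"],o["grip_width"]*92); robot.hold(.05)
i=viewer.camera_info("wrist")
im=viewer.read_camera("wrist"); cv2.imwrite("pics/w4.png",im[:,:,::-1]); np.savez("w4.npz",K=i["camera_matrix"],R=i["R"],t=i["t"])
im=viewer.read_camera("side"); cv2.imwrite("pics/s4.png",im[:,:,::-1])
im2=viewer.read_camera("scene"); cv2.imwrite("pics/q4.png",im2[:,:,::-1])
a=cv2.resize(im[80:240,290:450,::-1],(400,400),interpolation=2);b=cv2.resize(im2[80:240,210:370,::-1],(400,400),interpolation=2)
cv2.imwrite("pics/p4.png",np.hstack([a,b]))
```

```text
7.95 [475.4  123.46 174.46] [ 1.   -0.18 -2.49] 18.038631176363026
10.0083 [ 514.55 -162.72  220.11] [-0.35  0.29 -2.74] [ 0.07 -0.01  0.03] 17.519806031744867
10.0583 [ 514.58 -162.88  220.12] [-0.29  0.67 -2.58] [-0.01  0.02  0.  ] 17.545540771943376
10.1083 [ 514.56 -163.09  220.12] [ 0.78 -0.13 -3.59] [0.02 0.01 0.  ] 17.75520209139928
```

View pics/w4.png

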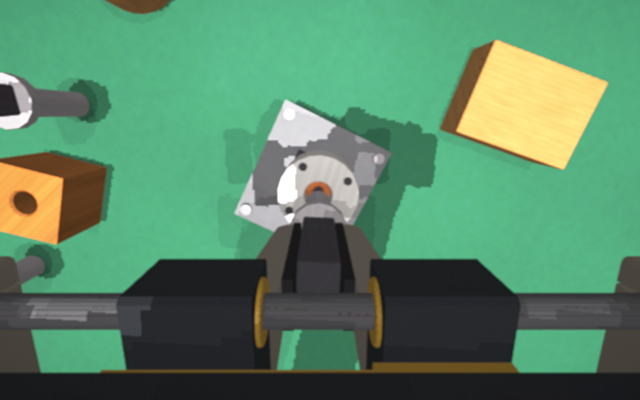

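View pics/p4.png

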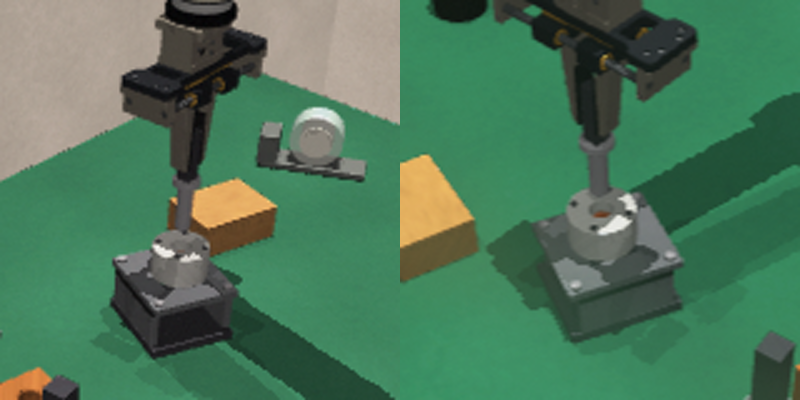

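```bash
cat >> h.py <<'E'
def fz(n=1):
    return np.mean([robot.observe()["contact_force"] for _ in range(n)],0)
def press(x,y,z0,z1,step,feed,base,stop,log=True):
    """step down until the upward reaction exceeds stop"""
    z=z0;L=[]
    while z>z1:
        z=max(z-step,z1)
        robot.servo_line([x,y,z],feed=feed)
        o=robot.observe();f=o["contact_force"]-base
        L.append((round(o["t"],2),round(z,1),round(o["tcp_pos"][2],1),*np.round(f,1)))
        if f[2]>stop: break
    if log: 
        for l in L: print(*l)
    return z,f
E
python3 - <<'E'
from h import *
np.set_printoptions(precision=2,suppress=True)
print("hole",unp("w4",[[25,202]],70))
robot.servo_line([514.5,-163.4,202],feed=60)
F=[]
for k in range(5):
    robot.hold(.03);F.append(robot.observe()["contact_force"])
base=np.mean(F,0);print(base,np.std(F,0)); np.save("base.npy",base)
z,f=press(514.5,-163.4,202,188,1,12,base,4)
o=robot.observe();print(o["t"],o["tcp_pos"],o["contact_force"]-base,o["wrist_torque"])
E
```

```text
hole [[477.12 120.47  70.  ]]
[ 0.08 -0.54 -2.74] [0.43 0.29 0.34]
11.18 201 201.1 0.1 0.4 -0.1
11.43 200 200.0 0.7 0.0 0.0
11.68 199 198.9 0.1 -0.6 -0.3
11.93 198 197.9 -0.3 0.8 -0.4
12.18 197 196.9 -0.2 -0.2 0.2
12.43 196 195.9 0.1 1.0 -0.7
12.68 195 194.9 -1.0 -0.3 0.3
12.93 194 193.9 0.9 -0.1 -0.7
13.18 193 192.9 -0.2 -0.1 0.7
13.43 192 191.9 0.6 0.7 -0.3
13.68 191 190.9 0.0 0.1 -0.4
13.93 190 189.9 -0.6 0.6 -0.3
14.18 189 188.9 0.3 0.2 -0.6
14.43 188 187.9 0.1 0.8 0.7
14.425 [ 514.45 -163.37  187.92] [0.08 0.84 0.7 ] [ 0.05 -0.03  0.02]
```

Run:
```python
from h import *
base=np.load("base.npy")
z=188;mx=0
while z>161.5:
    z-=0.75
    robot.servo_line([514.5,-163.4,z],feed=7)
    o=robot.observe();f=o["contact_force"]-base
    print(round(o["t"],2),z,round(o["tcp_pos"][2],1),*f.round(1)); mx=max(mx,f[2])
    if f[2]>19 or np.hypot(f[0],f[1])>8: print("STOP");break
    if mx>8 and f[2]<4 and z<172: print("drop");break
```

```text
14.68 187.25 187.2 -0.4 0.8 -0.6
14.94 186.5 186.4 -0.3 0.2 -0.1
15.2 185.75 185.7 -0.4 0.4 -0.2
15.46 185.0 185.0 -1.1 0.3 0.1
15.72 184.25 184.2 -0.0 0.5 -0.0
15.97 183.5 183.4 -0.6 -0.2 0.3
16.23 182.75 182.9 -0.3 1.1 1.5
16.49 182.0 182.3 -1.3 0.3 4.9
16.75 181.25 181.7 -0.6 1.2 6.8
17.01 180.5 181.1 -1.6 1.7 9.7
17.27 179.75 179.2 -0.3 0.4 -0.7
17.52 179.0 178.4 0.3 0.7 0.2
17.78 178.25 178.0 -0.8 0.7 -0.1
18.04 177.5 177.4 -0.8 0.6 -0.5
18.3 176.75 176.7 -0.9 -0.5 0.1
18.56 176.0 175.9 -0.7 0.1 0.4
18.82 175.25 175.3 -0.1 0.8 0.7
19.07 174.5 174.8 -0.2 0.8 2.9
19.33 173.75 173.5 -0.5 0.0 0.3
19.59 173.0 172.7 0.0 0.1 0.0
19.85 172.25 172.2 0.5 1.0 0.2
20.11 171.5 171.4 0.4 0.9 -0.9
drop
```

Run:
```python
from h import *
base=np.load("base.npy")
z=171.5
while z>162:
    z-=0.75
    robot.servo_line([514.5,-163.4,z],feed=7)
    o=robot.observe();f=o["contact_force"]-base
    print(round(o["t"],2),z,round(o["tcp_pos"][2],1),*f.round(1))
    if f[2]>19 or np.hypot(f[0],f[1])>8: print("STOP");break
for c in("side","scene"):
    im=viewer.read_camera(c); cv2.imwrite(f"pics/{c}5.png",im[:,:,::-1])
a=cv2.imread("pics/side5.png")[150:230,320:400];b=cv2.imread("pics/scene5.png")[140:220,250:330]
cv2.imwrite("pics/p5.png",np.hstack([cv2.resize(k,(400,400),interpolation=2) for k in(a,b)]))
```

```text
20.37 170.75 170.6 0.0 -0.1 0.2
20.62 170.0 169.9 0.0 0.4 -0.2
20.88 169.25 169.4 -0.3 0.3 1.5
21.14 168.5 168.4 -0.2 0.1 -0.3
21.4 167.75 167.8 -0.6 1.1 1.0
21.66 167.0 166.7 0.5 0.6 0.0
21.92 166.25 166.1 0.2 1.0 -0.7
22.18 165.5 165.4 0.2 0.5 -0.5
22.43 164.75 164.7 0.1 0.0 0.9
22.69 164.0 163.9 0.3 0.4 -0.7
22.95 163.25 163.2 -1.0 0.5 0.2
23.21 162.5 162.4 -0.5 1.0 -0.3
23.47 161.75 161.7 -0.1 -0.5 0.3
```

View pics/p5.png

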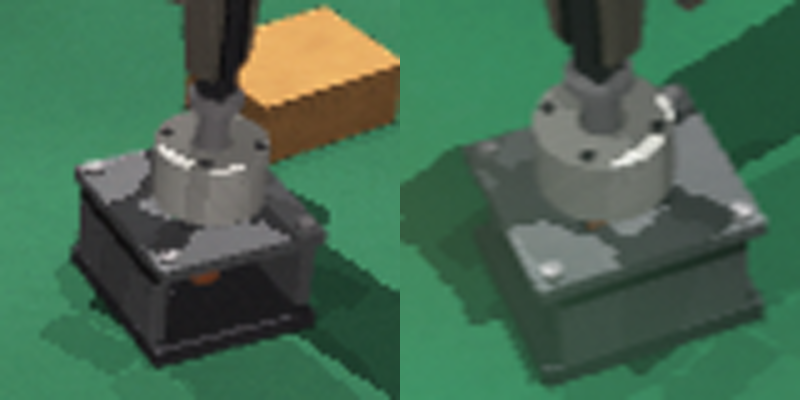

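Run:
```python
from h import *
for c,off in(("side",(320,150)),("scene",(250,140))):
    i=viewer.camera_info(c);K,R,t=i["camera_matrix"],i["R"],i["t"]
    pr=lambda X:(lambda p:((p[:2]/p[2]-off)*5).round(0))(K@(R@np.array(X)+t))
    im=cv2.imread(f"pics/{c}5.png")[off[1]:off[1]+80,off[0]:off[0]+80]
    big=cv2.resize(im,(400,400),interpolation=2)
    big2=big.copy()
    for zz,col in((34,(255,0,0)),(12,(255,255,0)),(80,(0,0,255)),(55,(255,0,255))):
        pts=np.array([pr([514.5+11.5*np.cos(a),-163.4+11.5*np.sin(a),zz]) for a in np.linspace(0,6.28,30)]).astype(int)
        cv2.polylines(big2,[pts],True,col,1)
        print(c,zz,pr([514.5,-163.4,zz]))
    print(pr([514.5,-163.4,112]))
    cv2.imwrite(f"pics/o_{c}.png",big2)
a=cv2.imread("pics/o_side.png");b=cv2.imread("pics/o_scene.png");cv2.imwrite("pics/o.png",np.hstack([a,b]))
```

```text
side 34 [201. 245.]
side 12 [199. 274.]
side 80 [206. 184.]
side 55 [203. 217.]
[210. 140.]
scene 34 [201. 224.]
scene 12 [202. 253.]
scene 80 [197. 161.]
scene 55 [199. 196.]
[195. 115.]
```

View pics/o.png

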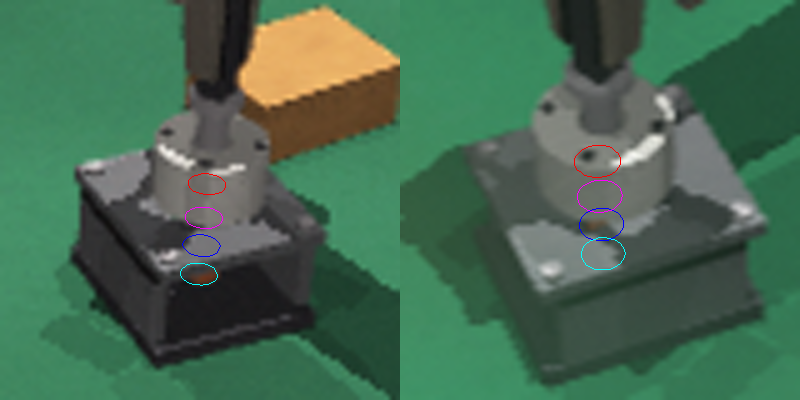

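Run:
```python
from h import *
base=np.load("base.npy")
robot.servo_line([514.5,-163.4,200],feed=50)
o=robot.observe();print(o["t"],(o["contact_force"]-base).round(1))
robot.servo_line([514.5,-163.4,222],feed=100)
robot.servo_line([476.1,123,222],feed=230)
robot.servo_line([476.1,123,162],feed=110)
robot.hold(.2)
o=robot.observe();print(o["t"],o["tcp_pos"].round(1),(o["contact_force"]-base).round(1))
ims=[]
for c,u,v in(("side",260,190),("scene",340,175)):
    im=viewer.read_camera(c)[v:v+80,u:u+80,::-1]; ims.append(cv2.resize(im,(400,400),interpolation=2))
cv2.imwrite("pics/p6.png",np.hstack(ims))
im=viewer.read_camera("side");im=viewer.read_camera("wrist"); cv2.imwrite("pics/w6.png",im[:,:,::-1])
```

```text
24.4833 [-0.3  0.8 -0.6]
27.15 [476.7 123.1 162.8] [0.4 0.7 0.6]
```

View pics/p6.png

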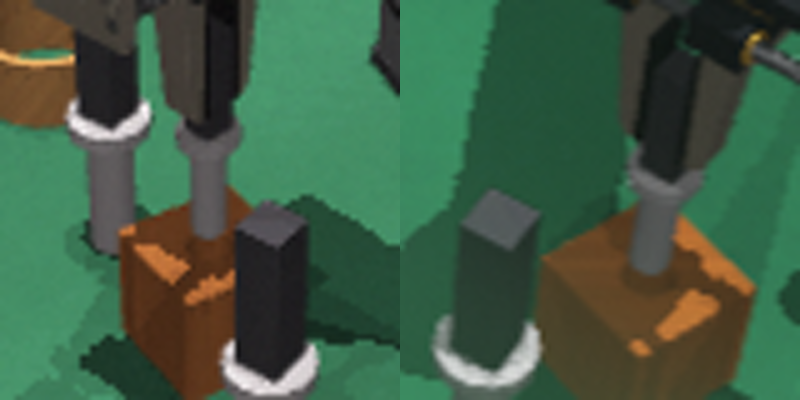

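View pics/w6.png

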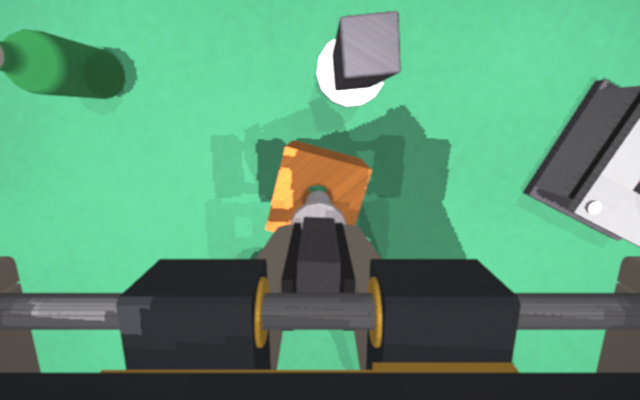

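Run:
```python
from h import *
base=np.load("base.npy")
z,f=press(476.1,123,161,142,2.5,30,base,5)
if f[2]<5: z,f=press(476.1,123,z,100,6,40,base,5)
if z<=100 and f[2]<5: z,f=press(476.1,123,z,92.5,.75,10,base,4)
o=robot.observe();print(o["t"],o["tcp_pos"].round(1),(o["contact_force"]-base).round(1))
```

```text
27.62 158.5 158.2 0.1 0.2 -0.1
27.87 156.0 155.8 0.1 -0.5 -0.3
28.12 153.5 153.3 -0.0 1.1 0.1
28.37 151.0 150.8 -0.3 -0.1 0.1
28.62 148.5 148.3 0.2 0.6 -1.1
28.87 146.0 145.8 0.6 0.4 -0.3
29.12 143.5 143.3 -0.1 0.9 0.1
29.37 142 141.9 0.1 0.8 -0.8
29.67 136 135.6 -0.3 0.4 0.3
29.97 130 129.6 0.5 0.3 -0.8
30.27 124 123.7 0.2 1.0 0.6
30.57 118 117.7 1.3 0.5 0.0
30.87 112 111.7 0.1 1.0 0.2
31.17 106 105.7 -0.8 -0.2 -1.0
31.47 100 99.7 -0.2 0.6 0.4
31.72 99.2 99.3 -0.5 -0.1 0.0
31.97 98.5 98.5 0.2 0.0 0.6
32.22 97.8 97.7 -0.1 0.9 -0.1
32.47 97.0 96.9 0.0 1.2 -0.4
32.72 96.2 96.2 -0.1 1.0 0.6
32.97 95.5 95.5 0.0 0.4 -0.2
33.22 94.8 95.0 -1.3 -0.6 1.6
33.47 94.0 94.9 -3.7 -0.1 10.5
33.4667 [476.3 123.1  94.9] [-3.7 -0.1 10.5]
```

Collar seated at the same height as at the grasp. I'll unload, release, back off and look.

Run:
```python
from h import *
robot.servo_line([476.1,123,94.9],feed=10)
grip(0.35)
o=robot.observe();print(o["t"],o["contact_force"].round(1),o["grip_width"]*92)
grip(0.9); 
robot.servo_line([476.1,123,170],feed=90)
robot.servo_line([476.1,123,260],feed=180)
i=viewer.camera_info("wrist")
im=viewer.read_camera("wrist"); cv2.imwrite("pics/w7.png",im[:,:,::-1]); np.savez("w7.npz",K=i["camera_matrix"],R=i["R"],t=i["t"])
ims=[]
for c,u,v in(("side",260,190),("scene",340,175)):
    full=viewer.read_camera(c)[:,:,::-1]; cv2.imwrite(f"pics/{c}7.png",full)
    ims.append(cv2.resize(full[v:v+80,u:u+80],(400,400),interpolation=2))
cv2.imwrite("pics/p7.png",np.hstack(ims)); print(robot.observe()["t"])
```

```text
34.125 [-0.2 -0.1  0.4] 32.36229320269285
36.7667
```

View pics/p7.png

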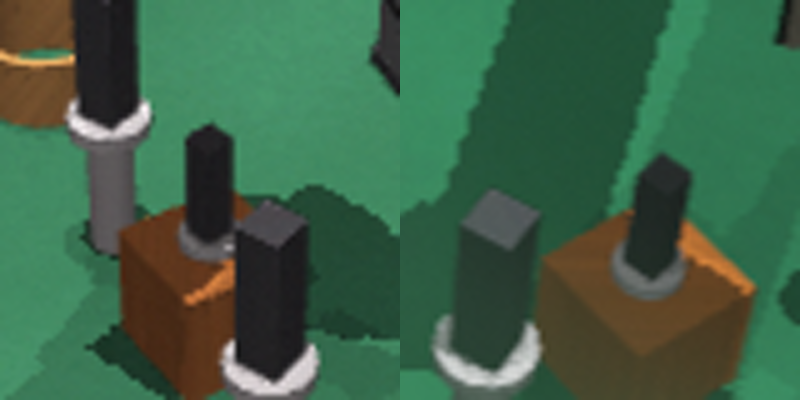

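View pics/w7.png

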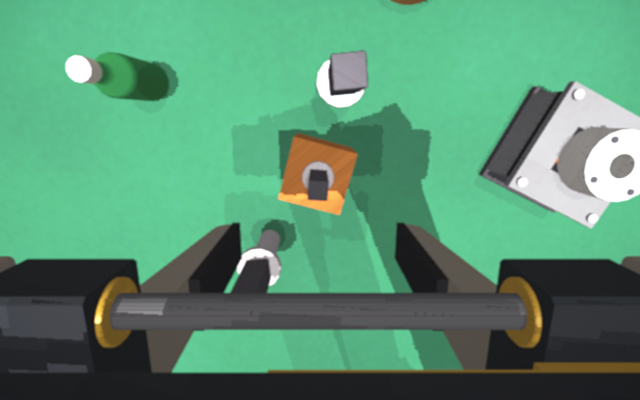

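View pics/scene7.png

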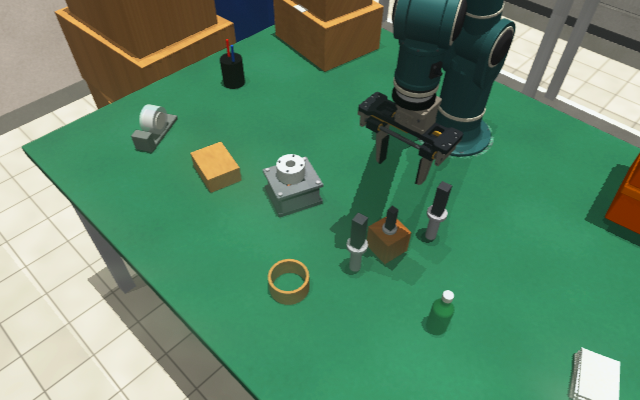

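Run:
```python
from h import *
o=robot.observe();print(o["t"],o["joint_velocities"].round(3),o["contact_force"].round(1))
print(robot.job_done())
```

```text
36.7667 [-0.    -0.002 -0.001 -0.007  0.     0.002  0.   ] [ 0.2  0.6 -0.3]
the job is handed in; nothing more can be done
None
```

The worn bushing is out and lying on the stand's base. The drift is back upright in its holder, and I handed the job in at about 37 s of the 64 s allowed.

- **Choosing the drift:** There were three, at scene pixels (358,240), (390,220) and (437,210). The middle one is the smallest and was the one in the holder, so I took that.
- **Finding the bore:** I saw it with the wrist camera at about (514.5, -163.4), and the nose went in at the first try without touching the edge.
- **Pressing:** The highest force I sampled was about 10 N. The force came in stick-slip, so it did not show the moment the bushing let go. I pressed on to 35 mm deep.
- **Checking the bushing:** Matching the camera pictures against its expected position put it standing on the base, 12 to 34 mm above the bench. In the last wrist picture the bore is empty.
- **Returning the drift:** The collar seated at the same tool height (95 mm) as when I took it out, with about 10 N at contact. After release it stands upright with its collar on the block. The other things look unmoved, and the arm is still and clear of everything.

No check failed. Two position estimates disagreed by a few millimetres: the stand axis (y from -152 to -157.5) and the holder hole (y from 120 to 125). Neither mattered for the fit.

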